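# Turn the inspection mirror until the camera sees the marker, and hold it

## Task

A little stand camera looks into a small upright mirror. Grip the bar knob on top of the mirror and turn it clockwise (seen from above) until the camera sees the yellow number marker in the middle of the mirror; the steel needle under the mirror shows which way the camera then looks. The mirror springs back when let go, so finish while still gripping it and holding it steady at that angle, and leave the small loose things beside the stand where they are.

Things in the scene. Friction and masses are not known exactly. Their poses are not given: they have to be found in the camera images.
- stand: Fixed stand, 0.23 m tall: round foot 66 mm across, 16 mm column. Origin: centre of the foot's underside, on the upright axis about which the mirror turns; z up; own +x points from that axis to the camera. A bracket carries the grey box camera (36 x 32 x 32 mm with a 27 mm lens barrel) 68 to 122 mm along +x, up to 180 mm high; it looks back along -x, straight at the axis.
- pointer: Flat steel needle under the mirror, 60 mm long from the turning axis, 136 mm above the bench: geared to the mirror two to one, it always points along the camera's line of sight after the mirror. Origin on the axis, own +x along the needle to its tip, z up. The mirror can be turned 1.6 rad clockwise; a spring (0.02 N m parked, 0.06 N m at 1.4 rad) turns it back.
- number_marker: Yellow folded number marker (tent card), 84 mm wide, 61 mm deep, 150 mm tall, standing on a 35 mm high aluminium block about 0.2 to 0.35 m from the mirror, behind the solder station, one broad face roughly towards the mirror; fixed. Origin: centre of its underside, z up, own y along its width.
- magnet_post: Loose bystander: upright magnetic post, 16 mm across, 45 mm tall, near the stand. Origin: centre of its underside.
- memory_stick: Loose bystander: memory stick 48 x 18 x 10 mm lying near the stand. Origin: centre of its underside.
- mirror: Upright mirror (plate 68 mm wide, 56 mm tall, 6 mm thick, 142 to 198 mm above the bench) with its knob on top: a black bar 36 mm long, 12 mm wide, 204 to 230 mm above the bench, gripped across the 12 mm. Origin on the turning axis, 142 mm above the bench; own x is the normal of the glass side and the bar's 12 mm direction, y along plate and bar, z up. Starts parked with x at stand yaw + 1.92 rad.

How it is judged:
By the outcome, as a careful person would: the job done as asked, in the order asked, and still so for the second after the job is handed in, while the arm keeps its last pose, push and grip.
It also fails if it takes over 32 s, if anything falls off the work surface, if the arm or the gripper's body presses on something with over 40 N, if the wrist force passes 120 N, or if a joint passes its speed limit or range.

## Robot

A 6-joint arm with a two-finger parallel gripper is mounted at the origin on a cart in front of the work surface, level with it; the furniture and walls round the work are solid. World frame = base frame: x ahead of the robot, y to its left, z up, the work surface at z = 0. Lengths are in m, angles in rad, forces in N, time in s.
With the tool pointing down it reaches from about 0.35 to 0.975 m from the base axis. Payload 4.9 kg.
Tool frame: the origin (TCP) lies midway between the tips of the shut fingers; the grasp point (between the pads) lies 19 mm behind it; z points along the fingers, y is the line along which they close (so a half turn about z gives the same grasp; the last joint's range is limited). The gripper opens to 85 mm and grips with 20 to 120 N. Pads are 22 mm wide; open, the fingers measure 114 mm over their backs; the gripper's body (76 mm by 85 mm) begins 54 mm behind the grasp point. The pads swing forward as they close: fully open they stand 13 mm farther back than shut.
Start: joints at [-0.119, 0.053, 1.613, -0, 1.476, -0.119], TCP at [0.625, 0, 0.231] pointing down, gripper open.
Joint ranges: [-3.01, 3.01], [-1.01, 2.22], [0.06, 2.58], [-1.02, 4.17], [0.09, 2.62], [-3.14, 3.14]. Speed limits (rad/s): [2.57, 2.57, 3.14, 3.14, 3.14, 3.14].

## Interface

Orientations are given as a unit quaternion [w, x, y, z].
In Python, from plant import state, grab_frame, job_done, cut_out, place_of gives the robot as it stands.
- The arm moves only by the tool jog_arm, never from a script. Its argument "motion" is text: rows parted by semicolons, each of 7 numbers parted by spaces: the opening in per cent of the stroke, from 0 (shut) to 100 (fully open), then the shift along the tool's x, y, z as a fraction of full scale, then the turn, a rotation vector about the tool's x, y, z as a fraction of full scale. A call has exactly 5 rows; each row is the pose to reach, as a shift and turn from the pose commanded when the call began, along the tool's axes at that moment; what a row does not reach only later rows make up. Full scale, the value 1, is 50 cm for a shift and 1.5 rad for a turn. A row lasts 1/8 s, in which the tool goes at most 62.5 mm and 10.7 degrees, less where a joint would pass 70% of its speed; a pose out of reach is approached as far as the arm can. A call with a number of a shift or a turn outside -1 to 1 is refused whole. A call with a gripper value outside its range is refused whole. The fingers move at their own pace and stop on an object; the grip force is fixed at half the most. Time passes only in rows, so rows that repeat a pose let the fingers close, or fill a call up. It gives the time, the measured TCP pose, the force, the opening and the grip force at its end, in the units of the state.
- state(): the state, without advancing time (a new reading comes with each control period).
- grab_frame(name): name is "scene" or "side" or "wrist"; returns a dict with "color" (480x640x3 uint8, red, green, blue), "range_z" (480x640 float32, m along the optical axis (not along the pixel's ray), 0 where there is no reading), "intrinsics" (3x3 intrinsics, pixels), "world_from_camera" (4x4, takes a point from camera to world coordinates). Camera axes: x right, y up, looking along -z (the intrinsics and any distortion apply to the point x, -y, -z); pixel columns grow to the right and rows downward; lengths in m; the calibration is good to about 2 mm. A picture is of the moment at which its call begins.
- job_done(): hands the job in; it is judged then, once.
Trained networks look in the newest picture that a camera, given by its name, has taken for a name from the list of things; names that differ only in an ending like _2 or _b are one class to them, and where a whole thing is asked for, a point or a joint stands for the part that bears it (a point fixed in the world has none). Each returns a list of dicts, best first, with "p" (0 to 1); they miss things now and then, are a little off and sometimes report something else, mostly with a low value. They report only what shows in the picture. A call takes as long as a camera call.
- cut_out(camera, thing): "pixels" (480x640 bool, what is visible of it).
- place_of(camera, thing): "at" ([x, y, z] in m, in world coordinates, good to about 4 mm: a listed point, or the origin of a listed thing).
The state is a dict: "time": time; "joint_pos": joint angles; "joint_vel": joint speeds; "joint_efforts": joint torques, N m; "tool_pos": TCP position; "tool_rot": TCP orientation; "contact_force": force on the tool from outside, world axes, zero at the start; "ft_torque": the same for the moment, N m; "gripper_width": opening from 0.0 (shut) to 1.0 (fully open); "grasp_force": force on a finger pad.
Only numpy, scipy, OpenCV 4.12 (cv2) and the standard library are available. Lean on these libraries where they do the work, as an engineer would, in place of code of your own. Each camera call takes 0.05 s, during which the arm holds its last target. There are 200 camera calls.

## Working session

There is one attempt and no reset: what is moved stays moved. The work goes in short steps, Python scripts to look and compute and a tool call to move; the robot and the scene stay as the last step left them, time stands still between calls to the robot, and variables do not carry over. Pictures are saved under pics/ and viewed, at most 10 in all, crops included, and the job is handed in when it is done.

Besides the shell and the picture viewer there is one more tool, called as name(argument=value, ...) on one line, values as JSON. jog_arm: Moves the arm, as the interface text tells. Shift numbers are shares of 50 cm and turn numbers shares of 1.5 rad, none past 1 either way. Its arguments: {"type":"object","properties":{"motion":{"type":"string"}},"required":["motion"]}

```bash
mkdir -p pics; ls; cat > h.py <<'E'
import numpy as np, cv2
from plant import *
def pts(f,mask):
    v,u=np.nonzero(mask&(f["range_z"]>0)); z=f["range_z"][v,u]; K=f["intrinsics"]
    p=np.c_[(u-K[0,2])/K[0,0]*z,-(v-K[1,2])/K[1,1]*z,-z]
    T=f["world_from_camera"]; return p@T[:3,:3].T+T[:3,3]
E
python3 - <<'E'
from h import *
ims=[]
for c in ["scene","side"]:
    f=grab_frame(c); cv2.imwrite(f"pics/{c}0.png",f["color"][:,:,::-1])
    np.savez(f"{c}0.npz",**f)
    for t in ["stand","pointer","number_marker","mirror","magnet_post","memory_stick"]:
        r=place_of(c,t); print(c,t,[(np.round(d["at"],3).tolist(),round(d["p"],2)) for d in r[:2]])
        m=cut_out(c,t)
        if m:
            P=pts(f,m[0]["pixels"]); 
            if len(P): print("   n",len(P),np.median(P,0).round(3),np.percentile(P,3,0).round(3),np.percentile(P,97,0).round(3),round(m[0]["p"],2))
            np.save(f"m_{c}_{t}.npy",m[0]["pixels"])
print(state())
E
```

```text
pics
scene stand [([0.483, -0.007, 0.005], 0.88)]
   n 5495 [ 0.488 -0.019  0.156] [ 0.458 -0.124  0.009] [0.525 0.015 0.225] 0.66
scene pointer [([0.482, -0.008, 0.133], 0.43)]
   n 157 [0.464 0.005 0.137] [ 0.436 -0.018  0.135] [0.487 0.024 0.139] 0.44
scene number_marker [([0.716, 0.149, 0.037], 0.89)]
   n 3408 [0.703 0.135 0.104] [0.666 0.107 0.038] [0.739 0.166 0.18 ] 0.67
scene mirror [([0.484, -0.01, 0.142], 0.82)]
   n 2126 [ 0.483 -0.01   0.18 ] [ 0.464 -0.034  0.046] [0.561 0.207 0.229] 0.69
scene magnet_post [([0.556, -0.1, -0.003], 0.47)]
   n 211 [ 0.555 -0.1    0.024] [ 0.551 -0.104  0.004] [ 0.563 -0.093  0.044] 0.59
scene memory_stick [([0.519, -0.126, 0.001], 0.6)]
   n 216 [ 0.52  -0.127  0.009] [ 0.507 -0.14   0.005] [ 0.535 -0.111  0.011] 0.57
side stand [([0.483, -0.007, 0.0], 0.94)]
   n 3275 [ 0.487 -0.003  0.157] [ 0.462 -0.107  0.01 ] [0.526 0.02  0.224] 0.89
side pointer [([0.485, -0.009, 0.133], 0.53)]
   n 64 [0.484 0.001 0.137] [ 0.469 -0.009  0.135] [0.494 0.006 0.14 ] 0.61
side number_marker [([0.706, 0.149, 0.033], 0.55)]
   n 6309 [0.708 0.159 0.108]
[... 319 characters left out ...]
 array([-1.19001415e-01,  5.27062418e-02,  1.61293407e+00, -1.54416418e-05,
        1.47598371e+00, -1.19026838e-01]), 'joint_vel': array([-0.00029887,  0.0003962 , -0.0012097 , -0.00166251,  0.00056287,
       -0.00013098]), 'joint_efforts': array([-4.32399629e-04, -3.93675363e+01, -3.70455372e+01, -9.31014097e-05,
        3.79596804e-04, -1.08301816e-06]), 'tool_pos': array([ 6.24970555e-01, -1.27490311e-06,  2.31279322e-01]), 'tool_rot': array([-7.57743295e-06,  7.07097276e-01,  7.07116286e-01, -1.57368058e-05]), 'contact_force': array([-1.09394411, -1.37009208, -0.27004001]), 'ft_torque': array([0.02766452, 0.02688229, 0.03557866]), 'grasp_force': 0.0, 'gripper_width': 1.002444188557109}
```

View pics/scene0.png

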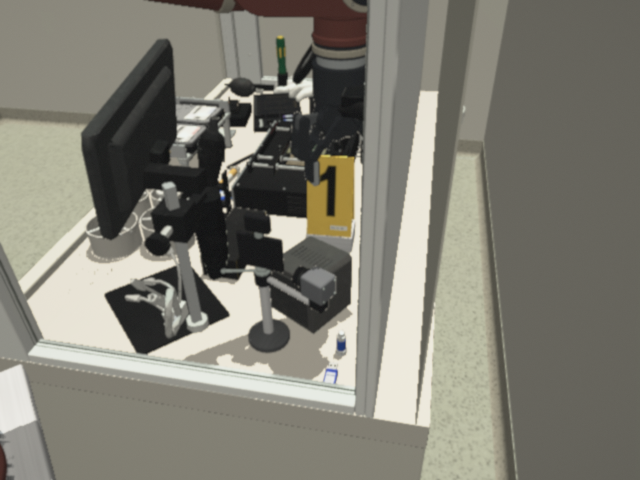

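View pics/side0.png

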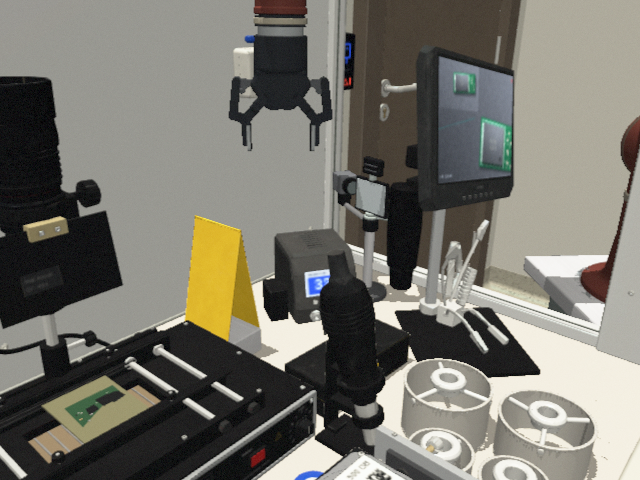

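The scene picture shows the stand at about (265,300), the yellow marker "1" at (330,195), the post at (341,342) and the stick at (330,376). The side picture shows the mirror at (371,195) with the bar at (373,165), close to the monitor at (470,150). I'll fit the yaws next and check how much room there is.

```bash
cat > fit.py <<'E'
from h import *
A=np.array([.484,-.008])
allP=[]
for c in ["scene","side"]:
    f=dict(np.load(f"{c}0.npz")); P=pts(f,np.ones((480,640),bool)); allP.append(P)
    r=np.hypot(*(P[:,:2]-A).T)
    def line(Q,n):
        if len(Q)<6: print(c,n,len(Q)); return
        m=Q[:,:2].mean(0); w,V=np.linalg.eigh(np.cov((Q[:,:2]-m).T)); d=V[:,1]
        print(c,n,len(Q),"mean",m.round(4),"dir yaw",np.arctan2(d[1],d[0]).round(3),"sd",np.sqrt(w).round(4),"z",Q[:,2].min().round(3),Q[:,2].max().round(3))
    line(P[(r<.024)&(P[:,2]>.226)&(P[:,2]<.236)],"bar top")
    line(P[(r<.04)&(P[:,2]>.145)&(P[:,2]<.196)],"plate")
    line(P[(r<.065)&(P[:,2]>.134)&(P[:,2]<.139)],"needle")
    d=P[:,:2]-A
    k=(r>.065)&(r<.135)&(d[:,1]<0)&(abs(d[:,0])<.08)&(P[:,2]>.177)&(P[:,2]<.184)
    line(P[k],"cam top"); q=P[k][:,:2].mean(0)-A; print("  yaw",np.arctan2(q[1],q[0]).round(3),np.hypot(*q).round(3))
    m=np.load(f"m_{c}_number_marker.npy"); Q=pts(f,m)
    Q=Q[np.hypot(Q[:,0]-.711,Q[:,1]-.149)<.07]
    for lo,hi in[(.04,.06),(.09,.11),(.13,.15),(.165,.18),(.18,.19)]: line(Q[(Q[:,2]>lo)&(Q[:,2]<hi)],f"mark{lo}")
P=np.vstack(allP)
for lo,hi in[(.2,.25),(.25,.3),(.3,.4),(.4,.6)]:
    q=P[(P[:,2]>lo)&(P[:,2]<hi)&(np.hypot(*(P[:,:2]-A).T)<.3)]
    H,_,_=np.histogram2d(q[:,0],q[:,1],bins=[np.arange(.2,.8,.05),np.arange(-.3,.35,.05)])
    print(lo,"rows x .2.. cols y -.3..");print(H.astype(int))
E
python3 fit.py
```

```text
scene bar top 175 mean [ 0.4827 -0.0091] dir yaw 2.219 sd [0.0034 0.0102] z 0.226 0.231
scene plate 1322 mean [ 0.4828 -0.0098] dir yaw 2.22 sd [0.0011 0.0199] z 0.145 0.196
scene needle 184 mean [0.4638 0.0015] dir yaw 2.427 sd [0.0031 0.022 ] z 0.134 0.139
scene cam top 499 mean [ 0.5121 -0.1068] dir yaw 1.871 sd [0.0088 0.0122] z 0.177 0.182
  yaw -1.294 0.103
scene mark0.04 457 mean [0.6925 0.1291] dir yaw 2.542 sd [0.0099 0.0249] z 0.04 0.06
scene mark0.09 491 mean [0.6978 0.1356] dir yaw 2.443 sd [0.0049 0.0243] z 0.09 0.11
scene mark0.13 374 mean [0.7099 0.1347] dir yaw 2.427 sd [0.0029 0.0193] z 0.13 0.15
scene mark0.165 306 mean [0.7144 0.1395] dir yaw 2.395 sd [0.0021 0.0179] z 0.165 0.18
scene mark0.18 101 mean [0.7151 0.1417] dir yaw 2.395 sd [0.0013 0.0176] z 0.18 0.187
side bar top 86 mean [ 0.4848 -0.0035] dir yaw 2.261 sd [0.0033 0.0109] z 0.226 0.231
side plate 1065 mean [ 0.4843 -0.0022] dir yaw 2.232 sd [0.0014 0.0201] z 0.145 0.196
side needle 75 mean [0.4819 0.0011] dir yaw 2.844 sd [0.0036 0.0095] z 0.134 0.139
side cam top 147 mean [ 0.515  -0.0995] dir yaw 1.9
[... 2779 characters left out ...]
    0]
 [   0    0    0    0    0    0    0    0    0    0    0    0]
 [   0    0    0    0    0    0    0    0    0    0    0    0]
 [   0    0    0    0    0    0    0    0    0    0    0    0]
 [   0    0    0    0    0  107  144    0    0    1    7    0]
 [   0    0    0    0    0  677   75    0    0   13  296    0]
 [   0 4041 1654    0    0  767    0    0    0    0    0    0]
 [ 517  408  964  145  365 1373  528    0    0    0    0    0]
 [   0  221  248  261  287 1633 1527    0    0    0    0    0]
 [   0    0  135  153  568  679  258    0    0    0    0    0]
 [   0    0    0   83   98  905  747    0    0    0    0    0]
 [   0    0    0    0   49   29  988   47    0    0    0    0]]
```

```bash
python3 - <<'E'
from h import *
A=np.array([.4835,-.0063])
for c in ["scene","side"]:
    P=pts(dict(np.load(f"{c}0.npz")),np.ones((480,640),bool))
    P=P[~((P[:,0]>.55)&(abs(P[:,1])<.13))]
    for lo in np.arange(.2,.6,.04):
        q=P[(P[:,2]>lo)&(P[:,2]<lo+.04)]; d=np.hypot(*(q[:,:2]-A).T); q=q[d>.03]; d=d[d>.03]; i=np.argsort(d)[:200:25]
        print(c,lo.round(2),[(d[j].round(3),*q[j].round(3).tolist()) for j in i[:4]] )
E
```

```text
scene 0.2 [(np.float64(0.087), 0.458, 0.076, 0.216), (np.float64(0.088), 0.46, 0.079, 0.212), (np.float64(0.089), 0.467, 0.081, 0.208), (np.float64(0.09), 0.423, 0.06, 0.212)]
scene 0.24 [(np.float64(0.083), 0.437, 0.063, 0.249), (np.float64(0.086), 0.441, 0.069, 0.246), (np.float64(0.087), 0.443, 0.071, 0.246), (np.float64(0.088), 0.436, 0.067, 0.244)]
scene 0.28 [(np.float64(0.066), 0.55, -0.003, 0.297), (np.float64(0.153), 0.375, 0.101, 0.318), (np.float64(0.153), 0.367, 0.094, 0.312), (np.float64(0.154), 0.411, 0.129, 0.283)]
scene 0.32 [(np.float64(0.149), 0.375, 0.096, 0.338), (np.float64(0.15), 0.383, 0.104, 0.342), (np.float64(0.15), 0.38, 0.102, 0.345), (np.float64(0.15), 0.369, 0.091, 0.333)]
scene 0.36 [(np.float64(0.153), 0.38, 0.107, 0.378), (np.float64(0.155), 0.371, 0.101, 0.367), (np.float64(0.156), 0.368, 0.098, 0.373), (np.float64(0.156), 0.373, 0.103, 0.376)]
scene 0.4 [(np.float64(0.179), 0.609, -0.134, 0.421), (np.float64(0.179), 0.602, -0.141, 0.417), (np.float64(0.18), 0.52, -0.183, 0.405), (np.float64(0.181), 0.594, -0.15, 0.415)]
scene 0.44 [(np.float64(0.048
[... 1294 characters left out ...]
96), (np.float64(0.171), 0.351, 0.102, 0.376), (np.float64(0.172), 0.362, 0.115, 0.376), (np.float64(0.172), 0.57, -0.155, 0.377)]
side 0.4 [(np.float64(0.168), 0.583, -0.141, 0.404), (np.float64(0.17), 0.578, -0.148, 0.423), (np.float64(0.171), 0.571, -0.153, 0.422), (np.float64(0.172), 0.571, -0.154, 0.417)]
side 0.44 [(np.float64(0.167), 0.577, -0.145, 0.45), (np.float64(0.172), 0.578, -0.15, 0.446), (np.float64(0.174), 0.576, -0.154, 0.449), (np.float64(0.175), 0.531, -0.175, 0.453)]
side 0.48 [(np.float64(1.638), -0.277, -1.458, 0.48), (np.float64(1.8), -0.696, -1.367, 0.487), (np.float64(1.806), -0.655, -1.408, 0.483), (np.float64(1.81), -0.707, -1.37, 0.481)]
side 0.52 []
side 0.56 []
```

jog_arm(motion="60 0 -0.05 -0.04 0 0 -0.08; 60 -0.004 -0.12 -0.04 0 0 -0.18; 60 -0.008 -0.2 -0.04 0 0 -0.29; 60 -0.0126 -0.283 -0.04 0 0 -0.4; 60 -0.0126 -0.283 -0.04 0 0 -0.437")

```text
time: 1.92
tool_pos: [0.4815, -0.0062, 0.2511]
tool_rot: [0.0, 0.441, 0.898, -0.0]
contact_force: [1.4, 0.4, -0.1]
gripper_width: 0.602
grasp_force: 0.0
```

```bash
cat > w.py <<'E'
import sys
from h import *
n=sys.argv[1]
s=state(); R=s["tool_rot"]; 
from scipy.spatial.transform import Rotation as Ro
M=Ro.from_quat(np.r_[R[1:],R[0]]).as_matrix()
print("t",s["time"],"pos",s["tool_pos"].round(4),"y yaw",np.arctan2(M[1,1],M[0,1]).round(3),"z",M[:,2].round(3),"F",s["contact_force"].round(1),"T",s["ft_torque"].round(2),s["gripper_width"],s["grasp_force"])
A=np.array([.4835,-.0063])
for c in ["wrist","scene","side"]:
    f=grab_frame(c); cv2.imwrite(f"pics/{c}{n}.png",f["color"][:,:,::-1]); np.savez(f"{c}{n}.npz",**f)
    P=pts(f,np.ones((480,640),bool)); r=np.hypot(*(P[:,:2]-A).T)
    for nm,k in [("bar",(r<.024)&(P[:,2]>.224)&(P[:,2]<.236)),("plate",(r<.038)&(P[:,2]>.145)&(P[:,2]<.196)),("needle",(r<.065)&(r>.012)&(P[:,2]>.134)&(P[:,2]<.139))]:
        Q=P[k]
        if len(Q)<8: continue
        m=np.median(Q[:,:2],0); w,V=np.linalg.eigh(np.cov((Q[:,:2]-m).T)); d=V[:,1]
        print(c,nm,len(Q),Q[:,:2].mean(0).round(4),np.arctan2(d[1],d[0]).round(3),np.sqrt(w).round(4))
E
python3 w.py 1
```

```text
t 1.925 pos [ 0.4815 -0.0062  0.2511] y yaw 0.658 z [ 0. -0. -1.] F [ 1.4  0.4 -0.1] T [-0.01  0.03  0.01] 0.6021219478504898 0.0
wrist bar 2080 [ 0.4834 -0.0049] 2.217 [0.0034 0.0103]
wrist plate 290 [0.4697 0.0138] 2.166 [0.0034 0.0125]
wrist needle 308 [0.4564 0.0127] 2.636 [0.0044 0.0186]
scene bar 197 [ 0.4829 -0.0102] 2.25 [0.0032 0.0102]
scene plate 1320 [ 0.4827 -0.0099] 2.222 [0.0011 0.0199]
scene needle 120 [0.4562 0.0087] 2.472 [0.0027 0.02  ]
side bar 113 [ 0.4847 -0.0024] 2.291 [0.0031 0.0107]
side plate 1064 [ 0.4841 -0.002 ] 2.233 [0.0014 0.02  ]
side needle 25 [0.4758 0.0037] 2.785 [0.0044 0.0122]
```

View pics/wrist1.png

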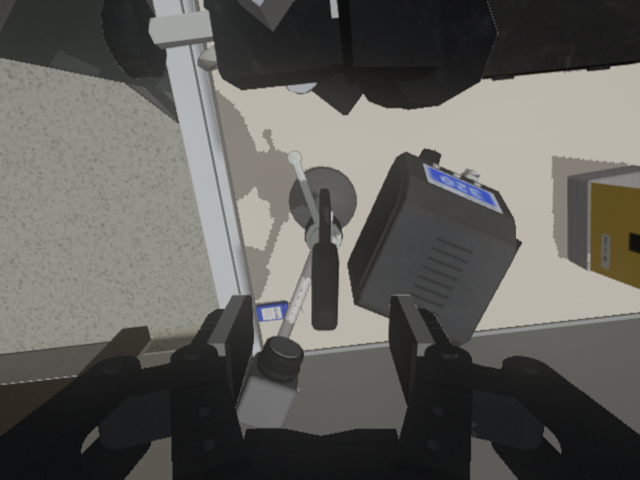

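The wrist picture shows the bar at (325,287), centred and square between the fingers. I'll lower over it.

jog_arm(motion="60 0 0 0.03 0 0 0; 60 0 0 0.06 0 0 0; 60 0 0 0.094 0 0 0; 60 0 0 0.094 0 0 0; 60 0 0 0.094 0 0 0")

```text
time: 2.7
tool_pos: [0.4836, -0.0063, 0.2042]
tool_rot: [-0.0, 0.442, 0.897, -0.0]
contact_force: [0.3, 0.0, -1.0]
gripper_width: 0.6
grasp_force: 0.0
```

```bash
python3 w.py 2
```

```text
t 2.7 pos [ 0.4836 -0.0063  0.2042] y yaw 0.655 z [-0.  0. -1.] F [ 0.3  0.  -1. ] T [-0.04  0.   -0.05] 0.6000471141109487 0.0
wrist bar 3655 [ 0.483  -0.0043] 2.217 [0.0033 0.0104]
wrist plate 541 [0.4699 0.0141] 2.202 [0.0033 0.0128]
wrist needle 426 [0.4568 0.0131] 2.696 [0.0034 0.0181]
scene bar 117 [ 0.4872 -0.0153] 2.204 [0.0032 0.006 ]
scene plate 1210 [ 0.4837 -0.0111] 2.223 [0.001  0.0199]
scene needle 130 [0.4582 0.0065] 2.437 [0.0031 0.0215]
side bar 100 [ 4.821e-01 -2.000e-04] 2.235 [0.0048 0.0087]
side plate 1062 [ 0.4843 -0.0022] 2.233 [0.0014 0.02  ]
side needle 27 [0.4761 0.0041] 2.936 [0.0039 0.0113]
```

View pics/side2.png

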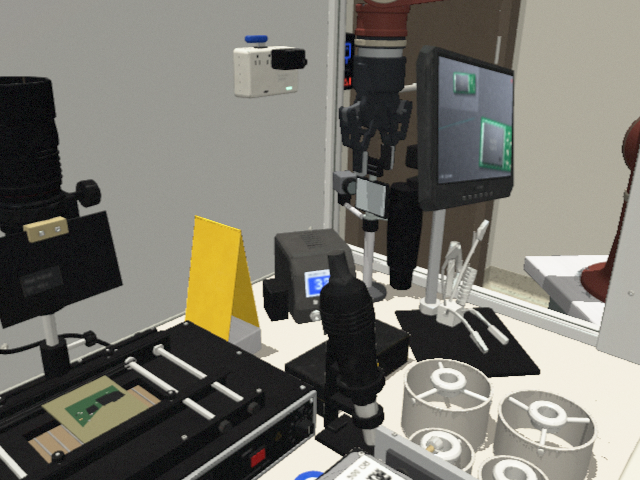

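jog_arm(motion="0 0 0 0 0 0 0; 0 0 0 0 0 0 0; 0 0 0 0 0 0 0; 0 0 0 0 0 0 0; 0 0 0 0 0 0 0")

```text
time: 3.48
tool_pos: [0.4837, -0.0063, 0.2048]
tool_rot: [0.0, 0.442, 0.897, 0.0]
contact_force: [-1.2, 0.6, 2.0]
gripper_width: 0.13
grasp_force: 59.4
```

jog_arm(motion="0 0 0 0 0 0 0.08; 0 0 0 0 0 0 0.17; 0 0 0 0 0 0 0.27; 0 0 0 0 0 0 0.37; 0 0 0 0 0 0 0.45")

```text
time: 4.1
tool_pos: [0.4841, -0.0061, 0.2048]
tool_rot: [0.001, 0.715, 0.699, 0.001]
contact_force: [1.9, 1.4, 1.8]
gripper_width: 0.127
grasp_force: 59.3
```

jog_arm(motion="0 0 0 0 0 0 0.08; 0 0 0 0 0 0 0.15; 0 0 0 0 0 0 0.2; 0 0 0 0 0 0 0.2; 0 0 0 0 0 0 0.2")

```text
time: 4.72
tool_pos: [0.4844, -0.0062, 0.2048]
tool_rot: [0.001, 0.81, 0.586, 0.001]
contact_force: [4.9, 1.1, 1.8]
gripper_width: 0.131
grasp_force: 59.3
```

```bash
python3 w.py 3; python3 - <<'E'
from h import *
for c in ["scene","side","wrist"]:
    grab_frame(c)
    for t in ["pointer","mirror","number_marker"]:
        print(c,t,[(np.round(d["at"],3).tolist(),round(d["p"],2)) for d in place_of(c,t)[:1]])
i=cv2.imread("pics/scene3.png")[150:390,200:400]; j=cv2.imread("pics/side3.png")[120:320,300:460]
w=cv2.imread("pics/wrist3.png")
a=cv2.resize(i,(400,480),interpolation=2)
cv2.imwrite("pics/c3.png",np.hstack([a,cv2.resize(w[:, 120:520],(400,480))]))
E
```

```text
t 4.725 pos [ 0.4844 -0.0062  0.2048] y yaw -0.318 z [ 0.003  0.    -1.   ] F [4.9 1.1 1.8] T [ 0.17 -0.77 -0.03] 0.13105076036241253 59.270145893096924
wrist bar 4855 [ 0.486  -0.0019] 1.246 [0.0074 0.0095]
wrist plate 532 [0.4927 0.0172] 1.185 [0.0033 0.0131]
wrist needle 424 [0.5117 0.013 ] -2.455 [0.0035 0.0163]
scene bar 307 [ 0.4814 -0.0127] 2.842 [0.0078 0.0099]
scene plate 287 [ 0.4767 -0.0246] 1.31 [0.0018 0.0189]
scene needle 94 [0.5081 0.0084] -2.41 [0.0034 0.0213]
side bar 219 [0.4855 0.0017] 2.87 [0.0063 0.0111]
side plate 319 [0.4871 0.0075] 1.199 [0.0017 0.0214]
side needle 63 [0.5116 0.0155] -2.562 [0.0028 0.0163]
scene pointer [([0.482, -0.006, 0.134], 0.65)]
scene mirror [([0.484, -0.01, 0.142], 0.79)]
scene number_marker [([0.714, 0.15, 0.035], 0.75)]
side pointer [([0.482, -0.01, 0.138], 0.45)]
side mirror [([0.484, -0.005, 0.142], 0.63)]
side number_marker [([0.707, 0.151, 0.032], 0.87)]
wrist pointer [([0.481, -0.008, 0.134], 0.93)]
wrist mirror [([0.488, -0.013, 0.145], 0.71)]
wrist number_marker []
```

View pics/c3.png

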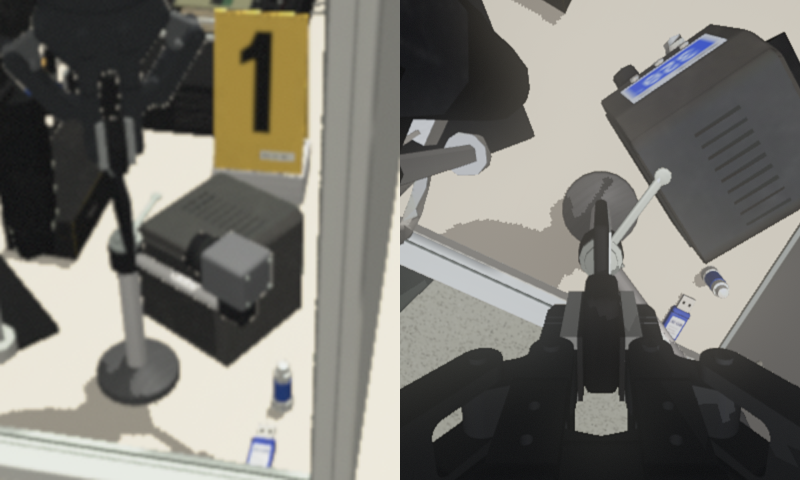

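The left crop shows the mirror turned edge-on and the needle pointing towards the marker. The wrist view on the right shows the bar gripped, with the needle tip at wrist pixel (383,176). Next I'll measure the needle by intersecting its pixels with its plane.

```bash
cat > nd.py <<'E'
from h import *
print(state()["time"])
for c in ["wrist","scene","side"]:
    f=grab_frame(c); m=cut_out(c,"pointer")
    if not m: continue
    K=f["intrinsics"];T=f["world_from_camera"]
    v,u=np.nonzero(m[0]["pixels"])
    d=np.c_[(u-K[0,2])/K[0,0],-(v-K[1,2])/K[1,1],-np.ones(len(u))]@T[:3,:3].T
    P=(T[:3,3]+d*((.137-T[2,3])/d[:,2])[:,None])[:,:2]
    P=P[np.hypot(*(P-[.4835,-.006]).T)<.07]
    l=cv2.fitLine(P.astype(np.float32),cv2.DIST_HUBER,0,.001,.001).ravel(); dv=l[:2]*np.sign(l[0])
    s=(P-l[2:])@dv; tip=P[s>np.percentile(s,95)].mean(0)
    g=np.array([.709,.150])
    print(c,len(P),m[0]["p"],"fit yaw",np.arctan2(dv[1],dv[0]).round(3),"tip",tip.round(4),"len",np.ptp(s).round(3),
      [ (np.arctan2(*(tip-a)[::-1]).round(3),np.hypot(*(tip-a)).round(3)) for a in ([.4835,-.006],)], "line passes marker by", float(np.cross(dv,g-l[2:])).__round__(4))
E
python3 -W ignore nd.py
```

```text
5.475
scene 72 0.54 fit yaw 0.613 tip [0.5279 0.0251] len 0.069 [(np.float64(0.611), np.float64(0.054))] line passes marker by -0.0014
```

```bash
python3 -W ignore nd.py; python3 - <<'E'
from h import *
f=dict(np.load("wrist3.npz"));K=f["intrinsics"];T=f["world_from_camera"]
def w(u,v,z=.137):
    d=T[:3,:3]@np.array([(u-K[0,2])/K[0,0],-(v-K[1,2])/K[1,1],-1]); return (T[:3,3]+d*(z-T[2,3])/d[2])[:2]
t=w(383,176);b=w(335,241); print(t,b,np.arctan2(*(t-b)[::-1]),np.arctan2(*(t-[.4835,-.006])[::-1]),np.hypot(*(t-[.4835,-.006])))
im=f["color"]; cv2.imwrite("pics/z.png",cv2.resize(im[140:300,280:440,::-1],(600,600),interpolation=cv2.INTER_CUBIC))
i=cv2.imread("pics/scene3.png")[230:300,230:310]; cv2.imwrite("pics/z2.png",cv2.resize(i,(640,560),interpolation=2))
E
```

```text
5.775
wrist 1202 0.89 fit yaw 0.596 tip [0.5312 0.0274] len 0.07 [(np.float64(0.61), np.float64(0.058))] line passes marker by 0.0024
scene 148 0.43 fit yaw 0.588 tip [0.532  0.0288] len 0.076 [(np.float64(0.622), np.float64(0.06))] line passes marker by 0.0043
[0.52950601 0.02593191] [4.95121385e-01 2.36655348e-04] 0.6417637127956143 0.6067425015722262 0.05600178601082601
```

View pics/z.png

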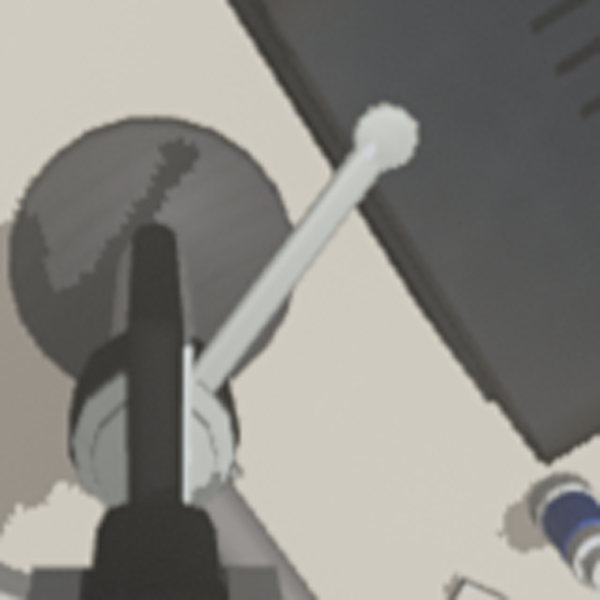

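All the needle readings fall at about 0.59–0.62 rad, against a marker bearing of about 0.60. Its line passes within about 4 mm of the marker's centre. The grip is steady, so I'm handing in.

```bash
python3 -c "
from plant import *
s=state();print(s['grasp_force'],s['contact_force'],abs(s['joint_vel']).max());print(job_done())"
```

```text
59.273972511291504 [5.00184325 1.34001633 1.23951224] 0.0030777246817373137
the job is handed in; nothing more can be done
None
```

I gripped the mirror knob and turned it about 0.97 rad clockwise; the needle's line passes within about 4 mm of the marker's centre, and I handed the job in still gripping and holding steady, without going near the loose post or stick (the verdict was not shown).

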